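# Square up a pile of backing plates

## Task

Add the two loose long aluminium plates from the bench to the pile in the squaring tray, and tap the pile into the corner of the tray's two fences until all four plates lie flat on one another with their edges aligned, flush against both fences. Leave the short plate and everything else on the bench where it is.

Things in the scene. Friction and masses are not known exactly. Their poses are not given: they have to be found in the camera images.
- tray: fixed squaring tray: grey base 130 (x) x 210 (y) x 10 mm, two dark steel fences at right angles, 12 mm thick, tops 42 mm above the bench: along the +x side (inner face at x = +45, y -93 to +97 mm) and along the +y side (inner face at y = +85, x -60 to +45 mm); -x and -y sides open. Origin: centre of the base's underside, on the bench. Its x points away from the robot within 0.4 rad
- corner (a point): inside corner of the two fences at the level of the base's top (10 mm above the bench), axes as the tray's. A long plate flush against both fences, its length along the tray's y, has its centre at x = -30, y = -75 mm from here. Sliding the whole pile of four takes up to about 10 N
- plate_1: plain aluminium backing plate with square edges, 150 long (its y) x 60 wide (its x) x 8 mm thick (z), about 190 g, a dark hole mark near each end; origin at the centre of its underside, z up when flat. Starts lowest in the tray, askew, its length roughly along the tray's y, some 15 to 40 mm short of both fences
- plate_2: plain aluminium backing plate with square edges, 150 long (its y) x 60 wide (its x) x 8 mm thick (z), about 190 g, a dark hole mark near each end; origin at the centre of its underside, z up when flat. Starts on top of plate_1, out of line with it
- plate_3: plain aluminium backing plate with square edges, 150 long (its y) x 60 wide (its x) x 8 mm thick (z), about 190 g, a dark hole mark near each end; origin at the centre of its underside, z up when flat. Starts lying loose on the bench to one side of the tray, its length within about 0.2 rad of the robot's y direction, with the glue bottle standing close to one long side
- plate_4: plain aluminium backing plate with square edges, 150 long (its y) x 60 wide (its x) x 8 mm thick (z), about 190 g, a dark hole mark near each end; origin at the centre of its underside, z up when flat. As plate_3, elsewhere on the bench, with the small can standing close to one long side
- short_plate: a plate of the same make but only 110 mm long (60 wide, 8 thick), lying on the bench; not part of this job. Origin at the centre of its underside, y along its length
- glue_bottle: upright bottle, diameter 36 mm, 90 mm high, origin at the centre of its base; bystander
- small_can: upright plain can, diameter 36 mm, 85 mm high, origin at the centre of its base; bystander
- spray_bottle: upright pale bottle with a narrow neck, diameter 66 mm, 190 mm high, origin at the centre of its base; bystander
- tape_roll: cardboard-coloured ring lying flat, diameter 90 mm, 30 mm high, origin at the centre of its underside; bystander
- knife: shut grey knife lying flat, 140 long (x) x 24 x 16 mm high, origin at the centre of its underside; bystander
- foam_roll: black roll of foam strip lying flat, diameter 126 mm, 28 mm high, origin at the centre of its underside; bystander
Things that resemble listed ones, but are neither listed nor needed, are in the scene too. Leave any brown or yellow look-alike of the plate_1 alone.

How it is judged:
By the outcome, as a careful person would: the job done as asked, in the order asked, and still so for the second after the job is handed in, with the robot touching nothing.
It also fails if it takes over 72 s, if anything falls off the work surface, if the arm or the gripper's body presses on something with over 40 N, if the wrist force passes 120 N, or if a joint passes its speed limit or range.

## Robot

A 7-joint arm with a two-finger parallel gripper is mounted at the origin on the work surface. World frame = base frame: x ahead of the robot, y to its left, z up, the work surface at z = 0. Lengths are in m, angles in rad, forces in N, time in s.
With the tool pointing down it reaches from about 0.425 to 1.025 m from the base axis. Payload 9.4 kg.
Tool frame: the origin (TCP) lies midway between the tips of the shut fingers; the grasp point (between the pads) lies 19 mm behind it (ctrl.grasp_offset is the distance from the TCP to the grasp point, in m); z points along the fingers, y is the line along which they close (so a half turn about z gives the same grasp; the last joint's range is limited). The gripper opens to 85 mm and grips with 20 to 120 N. Pads are 22 mm wide; open, the fingers measure 114 mm over their backs; the gripper's body (76 mm by 85 mm) begins 54 mm behind the grasp point. The pads swing forward as they close: fully open they stand 13 mm farther back than shut.
Start: joints at [-1.38, 0.599, -0.003, 1.599, 0.002, 0.943, -0.08], TCP at [0.192, 0.699, 0.231] pointing down, gripper open.
Joint ranges: [-2.57, 2.57], [-0.35, 1.97], [-1.29, 1.29], [0.11, 2.56], [-1.05, 4.19], [0.11, 1.86], [-2.63, 2.63]. Speed limits (rad/s): [2.22, 2.22, 3.01, 3.01, 3.14, 3.14, 3.14].

## Interface

Orientations are given as a unit quaternion [x, y, z, w].
In Python, from workcell import sensors, cams, sign_off, ctrl gives the robot as it stands. The module is installed in compiled form; this text tells all that it offers.
- The arm moves only by the tool carry_out, never from a script. Its argument "motion" is one flat list of numbers, 7 for each row, row after row: the shift along the tool's x, y, z in mm, then the turn, a rotation vector about the tool's x, y, z in degrees, then the closure in counts, from 0 (fully open) to 255 (shut). In form: [dx, dy, dz, ax, ay, az, fingers, dx, dy, dz, ax, ay, az, fingers, ...]. A call has 1 to 20 rows; each row shifts and turns the commanded pose from where the row before left it, along the tool's axes as they then stand; what a row does not reach is not made up. A row lasts 1/8 s, in which the tool goes at most 62.5 mm and 10.7 degrees, less where a joint would pass 70% of its speed; a pose out of reach is approached as far as the arm can. A call is refused whole if a number of a shift passes 62.5 or a number of a turn 10.7, either way. A call with a gripper value outside its range is refused whole. The fingers move at their own pace and stop on an object; "force" is the grip in N (left out, the last holds). Time passes only in rows, so rows that do not move let the fingers close. It gives the time, the measured TCP pose, the force, the opening and the grip force at its end, in the units of the state.
- sensors.observe(): the state, without advancing time (a new reading comes with each control period).
- cams.snapshot(name): name is "scene" or "side" or "wrist"; returns (picture, depth): 480x640x3 uint8, red, green, blue; 480x640 float32, m along the optical axis (not along the pixel's ray), 0 where there is no reading.
- cams.camera_params(name): a dict with "fov_y" (degrees; the focal length in pixels is half the picture's height over the tangent of half this angle, whatever the lens; pixels are square), "cx", "cy" (the principal point, pixels), "position" and "rotation" of the camera in the world. Camera axes: x right, y up, looking along -z (the intrinsics and any distortion apply to the point x, -y, -z); pixel columns grow to the right and rows downward; lengths in m; the calibration is good to about 2 mm. The wrist camera is an equidistant fisheye: a pixel r from the principal point sees the ray r / f radians off the axis. A picture is of the moment at which its call begins: read the wrist's pose just before it. camera_params takes no time and is no camera call; for the wrist camera it gives the pose at the moment of the call.
- sign_off(): hands the job in; it is judged then, once.
Trained networks look in the newest picture that a camera, given by its name, has taken for a name from the list of things; names that differ only in an ending like _2 or _b are one class to them, and where a whole thing is asked for, a point or a joint stands for the part that bears it (a point fixed in the world has none). Each returns a list of dicts, best first, with "score" (0 to 1); they miss things now and then, are a little off and sometimes report something else, mostly with a low value. They report only what shows in the picture. A call takes as long as a camera call. They do not tell look-alikes from the thing itself.
- cams.boxes_of(camera, label): "point" ([column, row] in pixels, amid what is visible of it).
- cams.outline_of(camera, label): "pixels" (480x640 bool, what is visible of it) and "point" ([column, row] in pixels, amid what is visible of it).
The state is a dict: "time": time; "joint_pos": joint angles; "qvel": joint speeds; "effort": joint torques, N m; "tcp_pos": TCP position; "tcp_rot": TCP orientation; "wrist_force": force on the tool from outside, world axes, zero at the start; "ft_torque": the same for the moment, N m; "gripper_width": opening from 0.0 (shut) to 1.0 (fully open); "grip_force": force on a finger pad.
Only numpy, scipy, OpenCV 4.12 (cv2) and the standard library are available. Lean on these libraries where they do the work, as an engineer would, in place of code of your own. Each camera call takes 0.05 s, during which the arm holds its last target. There are 200 camera calls.

## Working session

There is one attempt and no reset: what is moved stays moved. The work goes in short steps, Python scripts to look and compute and a tool call to move; the robot and the scene stay as the last step left them, time stands still between calls to the robot, and variables do not carry over. Pictures are saved under pics/ and viewed, at most 10 in all, crops included, and the job is handed in when it is done.

Besides the shell and the picture viewer there is one more tool, called after "Emit:" as name(argument=value, ...) on one line, values as JSON. carry_out: Moves the arm, as the interface text tells. Its arguments: {"type":"object","properties":{"motion":{"type":"array"},"force":{"type":"number"}},"required":["motion"]}

```bash
mkdir -p pics
cat > h.py <<'E'
import numpy as np, cv2
from workcell import sensors, cams, ctrl
from scipy.spatial.transform import Rotation as R
def rot(p):
    r=np.array(p["rotation"],float)
    return r if r.shape==(3,3) else R.from_quat(r).as_matrix()
def world(cam,depth,p):
    """HxWx3 world points (pinhole cams; fisheye for wrist)"""
    f=240/np.tan(np.radians(p["fov_y"]/2))
    u,v=np.meshgrid(np.arange(640),np.arange(480))
    a=(u-p["cx"])/f;b=(v-p["cy"])/f
    if cam=="wrist":
        r=np.hypot(a,b)+1e-9; t=np.tan(np.minimum(r,1.5))/r; a=a*t;b=b*t
    P=np.stack([a*depth,-b*depth,-depth],-1)
    return P@rot(p).T+np.array(p["position"])
def snap(cam,name=None):
    p=cams.camera_params(cam); im,d=cams.snapshot(cam)
    if name: cv2.imwrite(f"pics/{name}.png",im[:,:,::-1])
    W=world(cam,d,p); W[d<=0]=np.nan
    return im,d,W,p
E
python3 - <<'E'
from h import *
for c in("scene","side","wrist"):
    im,d,W,p=snap(c,c+"0"); print(c,{k:np.round(v,3).tolist() for k,v in p.items() if not isinstance(v,str)})
    np.savez(f"{c}0.npz",im=im,W=W)
    for l in("plate_1","short_plate","glue_bottle","small_can","tray","spray_bottle","foam_roll","tape_roll","knife"):
        try:
            for o in cams.outline_of(c,l):
                m=o["pixels"]; print(c,l,round(o["score"],2),np.round(o["point"]).tolist(),m.sum(),np.round(np.nanmedian(W[m],0),3).tolist())
        except Exception as e: print(c,l,e)
print(sensors.observe(), ctrl.grasp_offset)
E
```

```text
scene {'fov_y': 46.825, 'cx': 321.89, 'cy': 238.154, 'position': [1.419, 0.315, 0.871], 'rotation': [0.24, 0.349, 0.744, 0.517]}
scene plate_1 0.95 [286.0, 188.0] 804 [0.271, -0.218, 0.007]
scene plate_1 0.9 [337.0, 284.0] 293 [0.593, 0.046, 0.016]
scene plate_1 0.82 [499.0, 297.0] 1140 [0.497, 0.382, 0.007]
scene plate_1 0.73 [201.0, 180.0] 754 [0.343, -0.453, 0.007]
scene plate_1 0.63 [325.0, 268.0] 1305 [0.56, -0.003, 0.025]
scene plate_1 0.56 [211.0, 259.0] 1001 [0.613, -0.264, 0.007]
scene short_plate 0.69 [241.0, 211.0] 637 [0.429, -0.28, 0.007]
scene short_plate 0.36 [329.0, 288.0] 2413 [0.625, 0.046, 0.019]
scene glue_bottle 0.84 [202.0, 275.0] 495 [0.693, -0.236, 0.046]
scene small_can 0.61 [470.0, 292.0] 653 [0.561, 0.316, 0.057]
scene small_can 0.61 [327.0, 287.0] 2508 [0.623, 0.041, 0.019]
scene tray 0.61 [330.0, 288.0] 2659 [0.623, 0.043, 0.016]
scene spray_bottle 0.89 [437.0, 216.0] 1796 [0.376, 0.208, 0.093]
scene foam_roll 0.82 [459.0, 369.0] 3354 [0.735, 0.331, 0.027]
scene tape_roll 0.76 [216.0, 312.0] 1128 [0.781, -0.148, 0.022]
scene knife 0.96 [325.0, 217.0] 513 
[... 1680 characters left out ...]
930894, -0.00250195,  1.59940822,  0.00176937,
        0.94290677, -0.07979948]), 'qvel': array([-1.01515605e-03, -1.49076269e-03, -3.24673505e-04,  3.27041076e-04,
       -9.83889153e-05,  1.03577047e-03, -7.76342567e-04]), 'effort': array([-1.42427921e-04, -7.76205683e+01,  1.56371009e+00, -2.58380556e+01,
        1.24313307e-02,  2.02321506e-03,  7.73442963e-06]), 'tcp_pos': array([0.1918287 , 0.69915237, 0.23126529]), 'tcp_rot': array([ 1.33490198e-01,  9.91050133e-01, -1.50825600e-05,  9.49113936e-06]), 'wrist_force': array([ 0.305743  , -0.28851004, -0.61524914]), 'ft_torque': array([ 0.0229329 , -0.01442216, -0.0483184 ]), 'grip_force': 0.0, 'gripper_width': 1.0020077207607598} 0.0187
```

View scene.

View pics/scene0.png

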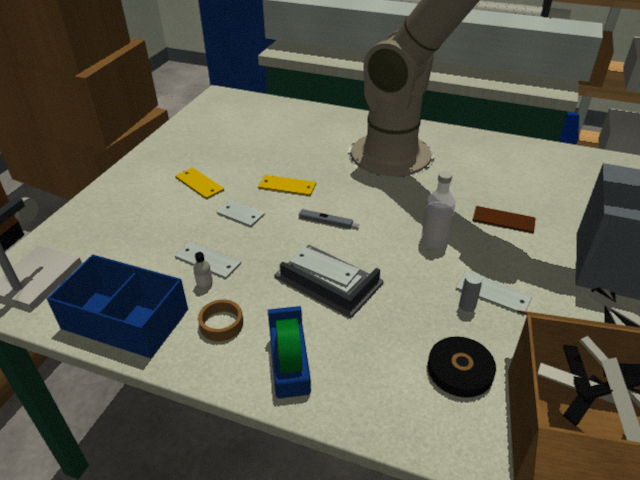

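Run:
```python
from h import *
for c,pts in(("scene",[(286,188),(499,297),(201,180),(211,259),(241,211),(325,268)]),("side",[(421,216),(401,162),(300,181),(283,242),(422,431),(266,392),(365,191)])):
    z=np.load(c+"0.npz")
    for u,v in pts: print(c,u,v,z["im"][v-1:v+2,u-1:u+2].mean((0,1)).round(),z["W"][v,u].round(3))
```

```text
scene 286 188 [192. 157.   0.] [ 0.285 -0.216  0.008]
scene 499 297 [166. 173. 160.] [0.502 0.377 0.005]
scene 201 180 [191. 154.   0.] [ 0.331 -0.453  0.009]
scene 211 259 [163. 168. 157.] [ 0.609 -0.267  0.006]
scene 241 211 [166. 173. 160.] [ 0.42  -0.284  0.008]
scene 325 268 [167. 174. 161.] [0.564 0.    0.024]
side 421 216 [165. 137.  20.] [ 0.261 -0.207  0.007]
side 401 162 [165. 137.  20.] [ 0.34  -0.445  0.009]
side 300 181 [145. 149. 142.] [ 0.601 -0.272  0.007]
side 283 242 [145. 150. 142.] [0.566 0.    0.025]
side 422 431 [74. 43. 21.] [0.212 0.366 0.007]
side 266 392 [142. 146. 138.] [0.485 0.364 0.006]
side 365 191 [148. 152. 144.] [ 0.418 -0.273  0.008]
```

Scene view: grey long-plate candidates at (208,260) beside the glue bottle (202,272) and (495,293) beside the can (470,292). Short plate at (241,213). Tray with two plates at (328,275). Look-alikes: yellow at (201,183) and (287,186), brown at (504,219). I choose the two grey plates next to the bottle and the can, then check their lengths and one crop.

```bash
cat >> h.py <<'E'
def rect(m,W,zlo,zhi):
    P=W[m]; P=P[(P[:,2]>zlo)&(P[:,2]<zhi)]
    (c,s,a)=cv2.minAreaRect(P[:,:2].astype(np.float32)*1000)
    if s[0]<s[1]: s=s[::-1]; a+=90
    a=(a+0)%180   # direction of the long side from world x, deg
    return np.round(c,1),np.round(s,1),round(a,1),np.round(np.median(P[:,2])*1000,1)
E
python3 - <<'E'
from h import *
for c in("scene","side"):
    im,d,W,p=snap(c)
    for l in("plate_1","short_plate"):
        for o in cams.outline_of(c,l):
            m=cv2.erode(o["pixels"].astype(np.uint8),np.ones((2,2)))>0
            print(c,l,o["point"],im[m].mean(0).round(),rect(m,W,.002,.04))
    for l in("glue_bottle","small_can","spray_bottle"):
        for o in cams.outline_of(c,l):
            P=W[o["pixels"]]; P=P[P[:,2]>.03]; print(c,l,o["point"],P[:,:3].min(0).round(3),P.max(0).round(3))
    # tray: fence tops (z ~ .042) near the tray
    m=(abs(W[...,2]-.042)<.004)&(abs(W[...,0]-.6)<.16)&(abs(W[...,1]-.03)<.15)
    print("fence",m.sum(),rect(m,W,.03,.05)); P=W[m]; np.save(c+"_fence.npy",P)
    n=im.copy()
    if c=="scene": A=cv2.resize(im[220:330,160:420],(780,330))
    else: B=cv2.resize(im[150:300,160:420],(780,450)); cv2.imwrite("pics/side_crop.png",B[:,:,::-1])
E
```

```text
scene plate_1 [212.0, 258.7] [152. 158. 147.] (array([ 614. , -276.6]), array([152.1,  60.6]), 80.3, np.float64(7.0))
scene plate_1 [288.0, 187.2] [172. 140.   3.] (array([ 268.2, -220.2]), array([146.2,  62.4]), 97.1, np.float64(6.6))
scene plate_1 [199.5, 181.7] [179. 146.   2.] (array([ 343.9, -453.9]), array([147.5,  56.8]), 65.5, np.float64(6.7))
scene plate_1 [499.9, 294.1] [154. 160. 148.] (array([492.5, 364.8]), array([147.8,  64.3]), 80.6, np.float64(7.5))
scene plate_1 [202.8, 273.0] [75. 74. 67.] (array([ 691.9, -232.7]), array([33.9, 15.4]), 143.9, np.float64(23.1))
scene plate_1 [503.2, 220.3] [71. 38. 16.] (array([220.6, 355.8]), array([148.7,  65.9]), 90.5, np.float64(7.3))
scene plate_1 [323.2, 266.2] [156. 163. 151.] (array([559.5,  -4.6]), array([147.2,  59.2]), 77.9, np.float64(25.1))
scene plate_1 [339.1, 282.7] [118. 123. 114.] (array([570.3,  18.4]), array([118.1,  61. ]), 74.7, np.float64(16.1))
scene short_plate [239.6, 209.1] [150. 157. 145.] (array([ 427.8, -284. ]), array([108.2,  58. ]), 81.1, np.float64(6.7))
scene glue_bottle [202.1, 270.6] [ 0.672 -0.25
[... 1064 characters left out ...]
([58.7, 20.3]), 155.6, np.float64(17.3))
side plate_1 [421.3, 215.3] [160. 134.  25.] (array([ 261.9, -222.1]), array([153. ,  58.8]), 95.9, np.float64(7.7))
side short_plate [366.1, 189.9] [141. 145. 137.] (array([ 419.9, -282.3]), array([110.4,  56.4]), 79.3, np.float64(7.6))
side short_plate [269.3, 174.0] [92. 90. 84.] (array([ 674.3, -235. ]), array([34.4, 16.4]), 32.6, np.float64(21.5))
side glue_bottle [270.3, 175.1] [ 0.663 -0.253  0.031] [ 0.697 -0.223  0.093]
side glue_bottle [264.2, 250.0] [ 0.54  -0.094  0.03 ] [0.654 0.12  0.045]
side small_can [240.5, 345.1] [0.528 0.298 0.03 ] [0.563 0.334 0.088]
fence 575 (array([657.7,  35.3]), array([219.6, 189. ]), 104.9, np.float64(41.3))
```

View pics/side_crop.png

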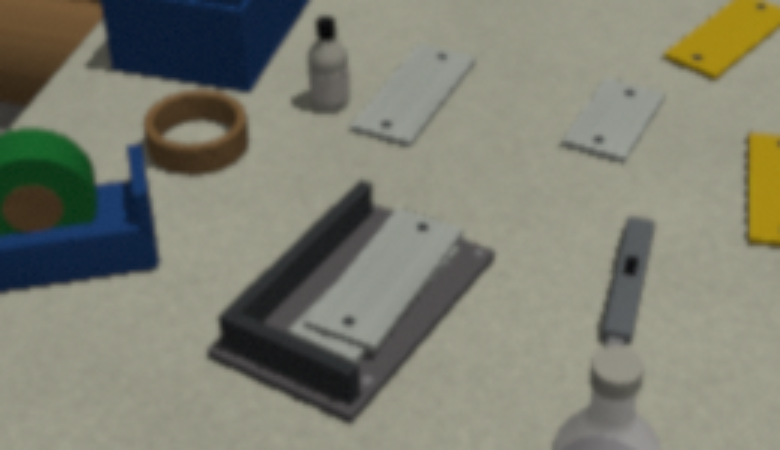

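Side crop: long plates with hole marks beside the bottle (415,95), short plate (613,118), tray with its pile at (380,280). The lengths agree: 151 mm for both long plates and 110 mm for the short one. Next I fit the tray's pose.

```bash
cat >> h.py <<'E'
from scipy.optimize import least_squares
def fit_tray(P,x0=(0.60,0.04,-0.2)):
    """fence-top points -> tray x,y (mm), yaw(deg), median residual"""
    P=P[:,:2]
    def box(q,lo,hi):
        d=np.maximum(np.maximum(lo-q,q-hi),0); return np.hypot(d[:,0],d[:,1])
    def loc(t,Q): c,s=np.cos(t[2]),np.sin(t[2]); return (Q-t[:2])@np.array([[c,-s],[s,c]])
    def res(t):
        q=loc(t,P)
        d=np.minimum(box(q,np.array([.045,-.093]),np.array([.057,.097])),box(q,np.array([-.060,.085]),np.array([.057,.097])))
        # also centre lines, lightly, so that the strip is centred
        c=np.minimum(box(q,np.array([.051,-.087]),np.array([.051,.091])),box(q,np.array([-.054,.091]),np.array([.051,.091])))
        # coverage: ends of the model must have points near
        c2,s2=np.cos(t[2]),np.sin(t[2]); E=np.array([[.051,-.091],[-.058,.091],[.055,.095]])@np.array([[c2,s2],[-s2,c2]])+t[:2]
        e=np.array([np.sort(np.hypot(*(P-k).T))[:3].mean() for k in E])
        return np.r_[d,.3*c,e*3]
    best=min((least_squares(res,(x0[0],x0[1],y),loss="soft_l1",f_scale=.002) for y in(-.3,-.2,-.1,0,.15)),key=lambda r:r.cost)
    t=best.x; return t[:2].round(4)*1000,np.degrees(t[2]).round(2),np.median(abs(best.fun[:len(P)]))*1000,best.cost
E
python3 - <<'E'
from h import *
for c in("scene","side"):
    P=np.load(c+"_fence.npy"); z=np.load(c+"0.npz")
    # drop isolated points: keep the largest connected blob in the picture
    W=z["W"]; m=((abs(W[...,2]-.042)<.005)&(abs(W[...,0]-.61)<.16)&(abs(W[...,1]-.03)<.17)).astype(np.uint8)
    dark=z["im"].mean(2)<75
    n,l,s,_=cv2.connectedComponentsWithStats(m&dark.astype(np.uint8),connectivity=8); k=1+s[1:,4].argmax()
    print(c,s[1:,4],fit_tray(W[l==k]))
E
```

```text
scene [643   4   3] (array([577. ,  11.6]), np.float64(-15.98), np.float64(0.0), np.float64(0.0004667104345576862))
side [516   1  52] (array([572.2,  11.9]), np.float64(-16.06), np.float64(0.0), np.float64(0.0003154296517291718))
```

```bash
cat >> h.py <<'E'
def plan(x,y,z,ydir,n,grip,start=None,q=.5):
    """rows from the measured (or given x,y,z mm, ydir deg) pose to TCP x,y,z mm with tool y at ydir deg (tool down)"""
    if start is None:
        o=sensors.observe(); yv=R.from_quat(o["tcp_rot"]).as_matrix()[:,1]; start=[*(np.array(o["tcp_pos"])*1000),np.degrees(np.arctan2(yv[1],yv[0]))]
    p=np.array(start[:3]);a=start[3]; T=np.array([x,y,z],float)
    da=-(ydir-a)/n; rows=[]
    for i in range(n):
        t=np.radians(a); Y=np.array([np.cos(t),np.sin(t),0]);X=np.array([np.sin(t),-np.cos(t),0])*-1
        X=np.cross(Y,[0,0,-1.]); M=np.stack([X,Y,[0,0,-1.]],1)
        s=np.round((M.T@((T-p)/(n-i)))/q)*q; r=round(-(ydir-a)/(n-i),1)
        p=p+M@s; a-=r; rows+=[*s.tolist(),0,0,r,grip]
    print([int(v) if v==int(v) else v for v in rows]); print("ends",p.round(1).tolist(),round(a,2)); return [*p,a]
E
python3 - <<'E'
from h import *
o=sensors.observe(); print(o["time"], o["tcp_pos"]); s=plan(493,379,170,-10,9,30)
E
```

```text
2.1 [0.19184258 0.69916882 0.23128645]
[-41.5, -25.5, 7, 0, 0, np.float64(9.4), 30, -45.5, -18.5, 7, 0, 0, np.float64(9.4), 30, -47.5, -10.5, 7, 0, 0, np.float64(9.4), 30, -49, -2.5, 6.5, 0, 0, np.float64(9.4), 30, -48.5, 5, 7, 0, 0, np.float64(9.4), 30, -47, 13, 6.5, 0, 0, np.float64(9.4), 30, -44, 20.5, 7, 0, 0, np.float64(9.4), 30, -40.5, 28, 6.5, 0, 0, np.float64(9.4), 30, -35, 33.5, 7, 0, 0, np.float64(9.5), 30]
ends [492.8, 379.2, 169.8] -10.04
```

Emit:
carry_out(motion=[-41.5,-25.5,7,0,0,9.4,30,-45.5,-18.5,7,0,0,9.4,30,-47.5,-10.5,7,0,0,9.4,30,-49,-2.5,6.5,0,0,9.4,30,-48.5,5,7,0,0,9.4,30,-47,13,6.5,0,0,9.4,30,-44,20.5,7,0,0,9.4,30,-40.5,28,6.5,0,0,9.4,30,-35,33.5,7,0,0,9.5,30,0,0,0,0,0,0,30], force=60)

```text
time: 3.35
tcp_pos: [0.4957, 0.3752, 0.1697]
tcp_rot: [0.769, 0.64, -0.0, 0.001]
wrist_force: [-0.2, 0.1, -0.3]
gripper_width: 0.881
grip_force: 0.0
```

```bash
sed -i 's/r=round(-(ydir-a)\/(n-i),1)/r=float(round(-(ydir-a)\/(n-i),1))/' h.py
cat >> h.py <<'E'
def top(W,im,zlo,zhi,cx,cy,rad=.13,grey=(90,300)):
    """rectangle of the largest grey blob with heights zlo..zhi (m) near cx,cy (m)"""
    g=im.astype(int); m=(W[...,2]>zlo)&(W[...,2]<zhi)&(np.hypot(W[...,0]-cx,W[...,1]-cy)<rad)&(g.mean(2)>grey[0])&(g.mean(2)<grey[1])
    m=cv2.morphologyEx(m.astype(np.uint8),cv2.MORPH_OPEN,np.ones((5,5)))
    n,l,s,_=cv2.connectedComponentsWithStats(m); k=1+s[1:,4].argmax(); return l==k
E
python3 - <<'E'
from h import *
o=sensors.observe(); print(o["time"],o["tcp_pos"],R.from_quat(o["tcp_rot"]).as_matrix()[:,1].round(3),o["gripper_width"])
im,d,W,p=snap("wrist","w1")
for l in("plate_1","small_can"):
    for q in cams.outline_of("wrist",l):
        m=q["pixels"]; print(l,q["score"],q["point"],rect(m,W,.003,.013) if l=="plate_1" else rect(m,W,.06,.1))
E
```

```text
3.35 [0.49570732 0.37522973 0.16970271] [ 0.983 -0.182  0.002] 0.8814634961493099
plate_1 0.92 [318.4, 226.4] (array([491.2, 362.5]), array([149.4,  59.8]), 79.2, np.float64(8.3))
plate_1 0.81 [74.9, 282.3] (array([217. , 354.1]), array([150.3,  62.7]), 90.7, np.float64(8.0))
small_can 0.78 [397.6, 289.4] (array([546.1, 318.4]), array([34.7, 28.6]), 51.6, np.float64(84.7))
```

View pics/w1.png

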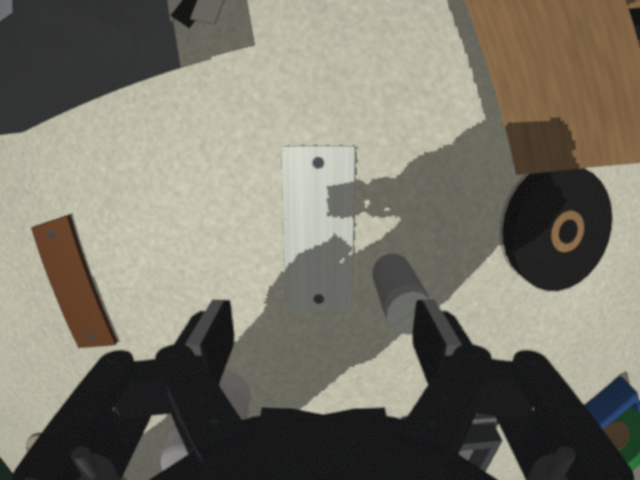

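Wrist view: plate_4 at (318,228) with hole marks at (318,162) and (318,299), and the can right of it at (395,290). It measures 149 x 60 mm with its top at 8 mm. I grip it away from the can.

Run:
```python
from h import *
s=plan(496,388,20,-10.8,3,30); s=plan(496,388,-3.5,-10.8,2,30,s)
```

```text
[3, 1, 50, 0, 0, 0.3, 30, 2.5, 0.5, 50, 0, 0, 0.3, 30, 3, 1, 50, 0, 0, 0.3, 30]
ends [496.1, 388.0, 19.8] -10.82
[0, 0, 11.5, 0, 0, 0, 30, 0, 0, 12, 0, 0, 0, 30]
ends [496.1, 388.0, -3.7] -10.82
```

Emit:
carry_out(motion=[3,1,50,0,0,0.3,30,2.5,0.5,40,0,0,0.3,30,3,1,30,0,0,0.3,30,0,0,0,0,0,0,30])

```text
time: 4.0
tcp_pos: [0.4947, 0.388, 0.048]
tcp_rot: [0.77, 0.638, -0.002, -0.0]
wrist_force: [0.1, 0.2, 0.5]
gripper_width: 0.882
grip_force: 0.0
```

Run:
```python
from h import *
o=sensors.observe(); print(o["qvel"].round(3),o["tcp_pos"].round(4),np.degrees(np.arctan2(*R.from_quat(o["tcp_rot"]).as_matrix()[[1,0],1])))
im,d,W,p=snap("wrist"); 
for q in cams.outline_of("wrist","plate_1")[:2]: print(q["point"],rect(q["pixels"],W,.003,.013))
plan(496,388,-3.5,-10.8,2,30)
```

```text
[-0.003 -0.05   0.035 -0.016  0.012  0.026 -0.006] [0.4947 0.388  0.048 ] -10.763834624711935
[322.7, 288.3] (array([490.8, 362.8]), array([151. ,  60.5]), 79.4, np.float64(8.3))
[20.5, 373.8] (array([218. , 346.1]), array([130.7,  62.5]), 89.8, np.float64(8.0))
[0, 0, 27, 0, 0, 0, 30, 0, -0.5, 27, 0, 0, 0, 30]
ends [496.0, 388.1, -3.5] -10.84
```

Emit:
carry_out(motion=[0,1,27,0,0,0,30,0,0,24.5,0,0,0,30,0,0,0,0,0,0,90,0,0,0,0,0,0,110,0,0,0,0,0,0,130,0,0,0,0,0,0,130,0,0,0,0,0,0,130], force=60)

```text
time: 4.97
tcp_pos: [0.4982, 0.3874, -0.0007]
tcp_rot: [0.771, 0.637, 0.001, -0.0]
wrist_force: [-1.3, -0.7, 7.5]
gripper_width: 0.677
grip_force: 65.1
```

Run:
```python
from h import *
s=plan(498,388,125,-10.8,3,130); s=plan(564,20,110,-15,8,130,s)
```

```text
[0, 0, -42, 0, 0, 0, 130, 0.5, 0, -42, 0, 0, -0.1, 130, 0, -0.5, -41.5, 0, 0, 0, 130]
ends [497.8, 388.0, 124.8] -10.84
[-43.5, 17, 2, 0, 0, 0.5, 130, -43.5, 17, 2, 0, 0, 0.5, 130, -43.5, 17.5, 2, 0, 0, 0.5, 130, -43, 18, 2, 0, 0, 0.5, 130, -43, 18.5, 1.5, 0, 0, 0.5, 130, -43, 18.5, 2, 0, 0, 0.6, 130, -42.5, 19, 1.5, 0, 0, 0.5, 130, -42.5, 19.5, 2, 0, 0, 0.6, 130]
ends [564.1, 20.0, 109.8] -15.04
```

Emit:
carry_out(motion=[0,0,-42,0,0,0,130,0,0,-42,0,0,0,130,0,0,-42,0,0,0,130,-43.5,17,2,0,0,0.5,130,-43.5,17,2,0,0,0.5,130,-43.5,17.5,2,0,0,0.5,130,-43,18,2,0,0,0.5,130,-43,18.5,1.5,0,0,0.5,130,-43,18.5,2,0,0,0.6,130,-42.5,19,1.5,0,0,0.5,130,-42.5,19.5,2,0,0,0.6,130,0,0,0,0,0,0,130,0,0,0,0,0,0,130])

```text
time: 6.6
tcp_pos: [0.5632, 0.019, 0.1093]
tcp_rot: [0.794, 0.608, -0.0, -0.0]
wrist_force: [0.2, 0.3, -1.6]
gripper_width: 0.666
grip_force: 65.1
```

Run:
```python
from h import *
o=sensors.observe(); print(o["time"],o["tcp_pos"].round(4),np.degrees(np.arctan2(*R.from_quat(o["tcp_rot"]).as_matrix()[[1,0],1])),o["gripper_width"])
im,d,W,p=snap("wrist","w2"); np.savez("w2.npz",im=im,W=W)
for q in cams.outline_of("wrist","plate_1")[:4]: print(q["score"],q["point"],np.nanmedian(W[q["pixels"]],0).round(3),rect(q["pixels"],W,.01,.3))
m=((abs(W[...,2]-.042)<.005)&(abs(W[...,0]-.61)<.16)&(abs(W[...,1]-.03)<.17)&(im.mean(2)<75)).astype(np.uint8)
n,l,s,_=cv2.connectedComponentsWithStats(m,connectivity=8); k=1+s[1:,4].argmax(); print(s[1:,4].max(),fit_tray(W[l==k]))
```

```text
6.6 [0.5632 0.019  0.1093] -15.168330388598191 0.6661826468593026
0.98 [322.6, 294.8] [0.566 0.03  0.118] (array([568.3, -11.8]), array([157.2,  85.8]), 73.6, np.float64(118.3))
0.89 [338.1, 167.0] [0.587 0.068 0.018] (array([582.2,  61.4]), array([61.3, 25.8]), 162.7, np.float64(18.1))
0.7 [322.1, 186.3] [0.573 0.06  0.026] (array([571.5,  60.2]), array([60.9, 16.4]), 164.3, np.float64(26.2))
0.62 [457.5, 440.1] [ 0.639 -0.214  0.008] (array([616.6, -99.9]), array([246.7,   4.2]), 100.6, np.float64(198.1))
7381 (array([575.6,  10.6]), np.float64(-16.0), np.float64(0.0), np.float64(0.004088313213300419))
```

View pics/w2.png

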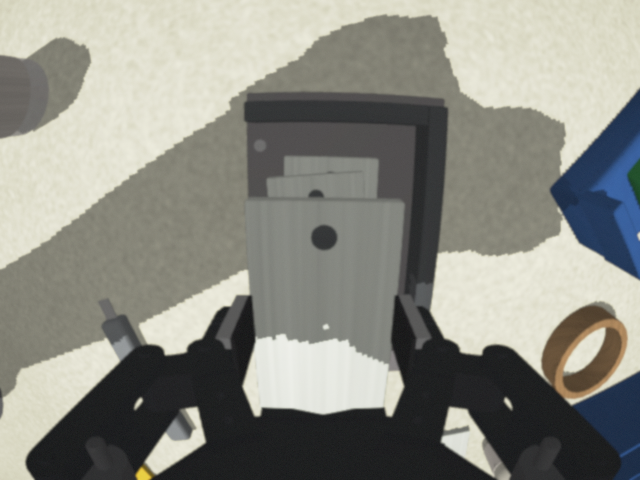

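Wrist view: the held plate's hole mark at (324,237), the pile behind it at (320,175), the fences on top at (345,105) and right at (432,200). The tray fit is confirmed. I lower onto the pile.

Emit:
carry_out(motion=[0,0,45,0,0,0,130,0,0,28,0,0,0,130,0,0,6,0,0,0,130,0,0,1.5,0,0,0,130,0,0,0,0,0,0,130])

```text
time: 7.32
tcp_pos: [0.5639, 0.0192, 0.0297]
tcp_rot: [0.794, 0.608, 0.001, 0.0]
wrist_force: [-0.3, -0.0, -2.2]
gripper_width: 0.672
grip_force: 65.1
```

Emit:
carry_out(motion=[0,0,1.5,0,0,0,130,0,0,1,0,0,0,130,0,0,0.5,0,0,0,130,0,0,0,0,0,0,130])

```text
time: 7.82
tcp_pos: [0.5634, 0.0188, 0.0258]
tcp_rot: [0.794, 0.608, 0.0, 0.0]
wrist_force: [-0.9, -0.2, -1.6]
gripper_width: 0.674
grip_force: 65.1
```

Emit:
carry_out(motion=[0,0,1,0,0,0,130,0,0,0,0,0,0,40,0,0,0,0,0,0,35,0,0,0,0,0,0,35,0,0,-20,0,0,0,35,0,0,-45,0,0,0,35,0,0,-50,0,0,0,35])

```text
time: 8.7
tcp_pos: [0.5629, 0.0188, 0.1405]
tcp_rot: [0.794, 0.608, -0.001, -0.0]
wrist_force: [0.8, 1.0, 1.1]
gripper_width: 0.867
grip_force: 0.0
```

Run:
```python
from h import *
for c in("scene","side","wrist"):
    im,d,W,p=snap(c,"s3" if c=="side" else None)
    if c=="side": cv2.imwrite("pics/s3c.png",cv2.resize(im[180:310,180:400],(770,455))[:,:,::-1])
    for q in cams.outline_of(c,"plate_1")[:7]:
        r=rect(q["pixels"],W,.003,.05)
        if abs(r[0][0]-600)<70 and r[0][1]<120: print(c,q["score"],q["point"],r)
# route to above plate A
s=plan(606,-290,150,-9.7,7,35)
```

```text
scene 0.73 [213.4, 258.9] (array([ 622.7, -278. ]), array([154.3,  87. ]), 79.3, np.float64(7.0))
scene 0.69 [338.3, 283.5] (array([570.5,  20.4]), array([143.8,  80.5]), 62.6, np.float64(16.4))
scene 0.56 [324.6, 263.1] (array([544.9,  -1.9]), array([152.9,  92.1]), 75.5, np.float64(32.9))
scene 0.45 [307.1, 269.7] (array([579., -43.]), array([79. ,  6.9]), 78.5, np.float64(23.1))
side 0.67 [287.1, 240.9] (array([555.5,  -5.8]), array([153.2,  62.4]), 74.5, np.float64(33.4))
side 0.66 [270.1, 266.1] (array([563.8,  15. ]), array([171.7,  66.3]), 75.5, np.float64(16.8))
side 0.65 [281.6, 263.3] (array([551.5,  57.7]), array([71.9, 37.2]), 30.6, np.float64(24.0))
side 0.48 [288.9, 188.7] (array([ 607.7, -276.9]), array([154.8,  50.8]), 75.1, np.float64(7.3))
wrist 0.98 [280.5, 206.4] (array([557.1,  -6.9]), array([159.7,  24.2]), 105.0, np.float64(26.3))
wrist 0.83 [328.0, 160.5] (array([576.6,  44.4]), array([60.8, 59.2]), 73.5, np.float64(18.1))
wrist 0.7 [320.4, 260.0] (array([557.1,  -5.6]), array([150.1,  65.9]), 73.6, np.float64(34.3))
[-41, 17.5, -1.5, 0, 0, -0.8, 35, -41.5, 17, -1.5, 0, 0, -0.8, 35, -41.5, 16.5, -1.5, 0, 0, -0.8, 35, -41.5, 15.5, -1.5, 0, 0, -0.8, 35, -42, 15, -1.5, 0, 0, -0.7, 35, -42, 14.5, -1.5, 0, 0, -0.8, 35, -42.5, 14.5, -2, 0, 0, -0.7, 35]
ends [606.1, -290.2, 150.0] -9.73
```

Emit:
carry_out(motion=[-41,17.5,-1.5,0,0,-0.8,35,-41.5,17,-1.5,0,0,-0.8,35,-41.5,16.5,-1.5,0,0,-0.8,35,-41.5,15.5,-1.5,0,0,-0.8,35,-42,15,-1.5,0,0,-0.7,35,-42,14.5,-1.5,0,0,-0.8,35,-42.5,14.5,-2,0,0,-0.7,35,0,0,0,0,0,0,35,0,0,0,0,0,0,35])

```text
time: 10.12
tcp_pos: [0.6058, -0.2897, 0.1491]
tcp_rot: [0.765, 0.644, -0.0, -0.001]
wrist_force: [0.2, 0.2, -0.7]
gripper_width: 0.859
grip_force: 0.0
```

Run:
```python
from h import *
im,d,W,p=snap("wrist")
for l in("plate_1","glue_bottle"):
    for q in cams.outline_of("wrist",l)[:3]:
        m=q["pixels"]; print(l,q["score"],q["point"],im[m].mean(0).round(),rect(m,W,.003,.013) if l=="plate_1" else rect(m,W,.03,.1))
s=plan(606.5,-296,48,-9.7,3,35)
```

```text
plate_1 0.85 [12.4, 246.8] [173. 146.  51.] (array([ 267.8, -229.9]), array([138. ,  62.5]), 95.7, np.float64(7.8))
plate_1 0.81 [325.4, 205.9] [178. 181. 171.] (array([ 611.9, -277.6]), array([150.7,  60.5]), 81.0, np.float64(8.3))
plate_1 0.52 [101.3, 352.8] [155. 132.  54.] (array([ 340.1, -458.1]), array([159.2,  23.6]), 83.9, np.float64(7.8))
[-2.5, 0.5, 34, 0, 0, 0, 35, -2.5, 0.5, 34, 0, 0, 0, 35, -2, 0, 34, 0, 0, 0.1, 35]
ends [606.4, -295.8, 48.1] -9.74
```

Emit:
carry_out(motion=[-2.5,1.5,45,0,0,-0.3,35,-2.5,1.5,40,0,0,0,35,-2,1,35,0,0,0,35,0,0,20,0,0,0,35,0,0,11,0,0,0,35,0,0,0,0,0,0,35,0,0,0,0,0,0,90,0,0,0,0,0,0,110,0,0,0,0,0,0,130,0,0,0,0,0,0,130,0,0,0,0,0,0,130], force=60)

```text
time: 11.65
tcp_pos: [0.6098, -0.2982, 0.0017]
tcp_rot: [0.763, 0.647, 0.0, 0.001]
wrist_force: [-1.7, 1.3, 5.8]
gripper_width: 0.665
grip_force: 62.3
```

Run:
```python
from h import *
s=plan(610,-298,122,-9.4,3,130); s=plan(551.5,-25.5,90,-16,7,130,s)
```

```text
[0, 0, -40, 0, 0, 0, 130, 0, 0, -40, 0, 0, 0, 130, 0, 0, -40.5, 0, 0, 0, 130]
ends [609.8, -298.2, 122.2] -9.43
[37, -14.5, 4.5, 0, 0, 0.9, 130, 37, -15, 4.5, 0, 0, 0.9, 130, 36.5, -16, 4.5, 0, 0, 1, 130, 36.5, -16.5, 4.5, 0, 0, 0.9, 130, 36, -17, 4.5, 0, 0, 1, 130, 35.5, -17.5, 5, 0, 0, 0.9, 130, 35.5, -18, 4.5, 0, 0, 1, 130]
ends [551.6, -25.6, 90.2] -16.03
```

Emit:
carry_out(motion=[0,0,-40,0,0,0,130,0,0,-40,0,0,0,130,0,0,-40.5,0,0,0,130,37,-14.5,4.5,0,0,0.9,130,37,-15,4.5,0,0,0.9,130,36.5,-16,4.5,0,0,1,130,36.5,-16.5,4.5,0,0,0.9,130,36,-17,4.5,0,0,1,130,35.5,-17.5,5,0,0,0.9,130,35.5,-18,4.5,0,0,1,130,0,0,0,0,0,0,130,0,0,30,0,0,0,130,0,0,15,0,0,0,130,0,0,5,0,0,0,130,0,0,0,0,0,0,130,0,0,0,0,0,0,130])

```text
time: 13.65
tcp_pos: [0.5516, -0.0257, 0.0389]
tcp_rot: [0.799, 0.601, 0.0, 0.0]
wrist_force: [-0.2, 0.2, -1.8]
gripper_width: 0.655
grip_force: 64.2
```

Run:
```python
from h import *
o=sensors.observe(); print(o["tcp_pos"].round(4),np.degrees(np.arctan2(*R.from_quat(o["tcp_rot"]).as_matrix()[[1,0],1])))
im,d,W,p=snap("wrist")
for q in cams.outline_of("wrist","plate_1")[:3]: print(q["score"],q["point"],rect(q["pixels"],W,.01,.3))
```

```text
[ 0.5516 -0.0257  0.0389] -16.06390426940251
0.81 [320.7, 236.4] (array([558.6,  -4.3]), array([157.6,  75.7]), 75.1, np.float64(44.7))
0.73 [322.1, 72.2] (array([583. ,  70.5]), array([60.9, 10.8]), 164.1, np.float64(18.1))
0.4 [234.1, 102.6] (array([542.2,  67.7]), array([7.3, 1.2]), 73.2, np.float64(26.1))
```

Emit:
carry_out(motion=[0,0,1.5,0,0,0,130,0,0,1,0,0,0,130,0,0,0.5,0,0,0,130,0,0,0,0,0,0,130])

```text
time: 14.25
tcp_pos: [0.5514, -0.0254, 0.0358]
tcp_rot: [0.799, 0.602, 0.0, 0.0]
wrist_force: [-1.4, -0.1, 5.8]
gripper_width: 0.657
grip_force: 66.0
```

Run:
```python
from h import *
s=plan(494.5,11,80,74,10,0,[551.4,-25.4,108,-16.0])
```

```text
[2, -6.5, 3, 0, 0, -9, 0, 3, -6, 3, 0, 0, -9, 0, 4, -5.5, 3, 0, 0, -9, 0, 4.5, -5, 2.5, 0, 0, -9, 0, 5.5, -4, 3, 0, 0, -9, 0, 6, -3.5, 2.5, 0, 0, -9, 0, 6.5, -2, 3, 0, 0, -9, 0, 6.5, -1.5, 2.5, 0, 0, -9, 0, 6.5, 0, 3, 0, 0, -9, 0, 7, 0.5, 2.5, 0, 0, -9, 0]
ends [494.2, 10.9, 80.0] 74.0
```

Emit:
carry_out(motion=[0,0,0,0,0,0,40,0,0,0,0,0,0,35,0,0,0,0,0,0,35,0,0,-25,0,0,0,35,0,0,-47,0,0,0,35,2,-6.5,3,0,0,-9,0,3,-6,3,0,0,-9,0,4,-5.5,3,0,0,-9,0,4.5,-5,2.5,0,0,-9,0,5.5,-4,3,0,0,-9,0,6,-3.5,2.5,0,0,-9,0,6.5,-2,3,0,0,-9,0,6.5,-1.5,2.5,0,0,-9,0,6.5,0,3,0,0,-9,0,7,0.5,2.5,0,0,-9,0,0,0,0,0,0,0,0,0,0,0,0,0,0,0])

```text
time: 16.38
tcp_pos: [0.4945, 0.0108, 0.0794]
tcp_rot: [0.141, 0.99, 0.0, 0.0]
wrist_force: [0.1, -0.3, -0.1]
gripper_width: 0.995
grip_force: 0.0
```

```bash
cat >> h.py <<'E'
T0=np.array([.5756,.0106]);TY=np.radians(-16.0)
def tray(W): # world -> tray frame, m
    c,s=np.cos(TY),np.sin(TY); q=W.copy(); q[...,:2]=(W[...,:2]-T0)@np.array([[c,-s],[s,c]]); return q
def pose():
    o=sensors.observe(); t=tray(np.array([o["tcp_pos"]]))[0]*1000; y=R.from_quat(o["tcp_rot"]).as_matrix()[:,1]
    print("t",o["time"],"tcp in tray mm",t.round(1),"ydir-tray",round(float(np.degrees(np.arctan2(y[1],y[0])-TY)),2),"F",o["wrist_force"].round(1),"w",round(o["gripper_width"],3)); return t
E
python3 - <<'E'
from h import *
t=pose()
im,d,W,p=snap("wrist","w4"); Q=tray(W)*1000
print("cam in tray",(tray(np.array([p["position"]]))*1000).round())
# finger tips: dark, near the camera
m=(im.mean(2)<70)&(np.hypot(Q[...,0]-t[0],Q[...,1]-t[1])<75)&(Q[...,2]>t[2]-5)
F=Q[m]
for sgn in(-1,1):
    G=F[(F[:,1]-t[1])*sgn>30]; lo=G[G[:,2]<np.percentile(G[:,2],1)+12]
    if len(lo): print("finger",sgn,"lowest z rel TCP",(lo[:,2].min()-t[2]).round(1),np.percentile(lo-t,[1,50,99],axis=0).round(1).tolist())
for q in cams.outline_of("wrist","plate_1")[:5]: print(q["score"],q["point"],rect(q["pixels"],Q/1000,.01,.06))
for c in("scene","side"):
    im,d,W,p=snap(c); Q=tray(W)
    m=top(W,im,.036,.05,.56,-.005); print(c,rect(m,Q,.036,.05))
E
```

```text
t 16.375 tcp in tray mm [-78.  -22.2  79.4] ydir-tray 89.75 F [ 0.1 -0.3 -0.1] w 0.995
cam in tray [[-152.  -21.  222.]]
finger -1 lowest z rel TCP 12.9 [[-10.4, -54.7, 14.0], [-2.6, -42.3, 24.0], [10.6, -41.7, 30.8]]
finger 1 lowest z rel TCP 12.3 [[-9.9, 42.7, 14.0], [-1.8, 43.3, 23.9], [11.6, 56.1, 30.7]]
0.93 [323.0, 370.2] (array([  1.7, -21.1]), array([154.8,  90.7]), 91.1, np.float64(42.3))
0.92 [253.5, 311.7] (array([-39.5, -59. ]), array([55.2,  3.3]), 90.7, np.float64(15.3))
0.81 [12.3, 30.2] (array([-248.3, -250.1]), array([43.4, 26.6]), 22.5, np.float64(10.3))
0.79 [305.9, 321.3] (array([-42.5, -22.3]), array([126.8,   3.7]), 90.7, np.float64(31.4))
0.56 [371.8, 312.5] (array([-42.4, -13.4]), array([116.7,   6.8]), 93.0, np.float64(24.8))
scene (array([  1.5, -85.2]), array([33.6, 17.3]), 19.5, np.float64(41.6))Traceback (most recent call last):
  File "<stdin>", line 14, in <module>
  File "h.py", line 61, in top
    n,l,s,_=cv2.connectedComponentsWithStats(m); k=1+s[1:,4].argmax(); return l==k
                                                     ~~~~~~~~~~~~~~^^
ValueError: attempt to get argmax of an empty sequence
```

View pics/w4.png

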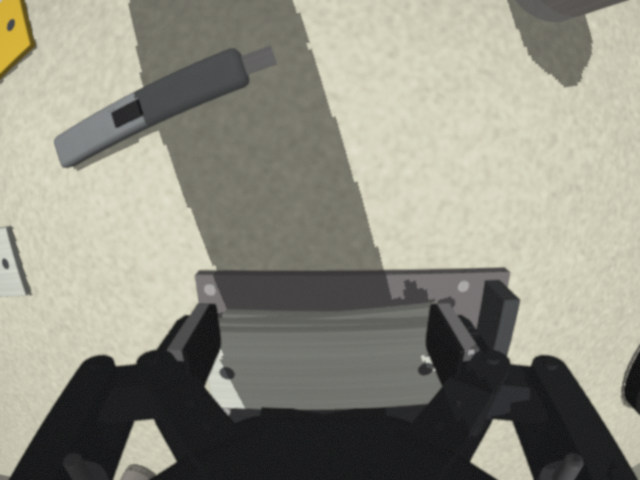

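Wrist view: the pile with hole marks at (227,372) and (425,368), its near edges around row 315. The y fence is at (500,330), and the open fingertips at (205,320) and (440,320) stand in front of the pile, 13 mm above the TCP. I lower and push toward the x fence.

Emit:
carry_out(motion=[0,0,40,0,0,-0.3,0,0,0,30,0,0,0,0,0,0,10,0,0,0,0,0,0,0,0,0,0,0,-10,0,0,0,0,0,0,-10,0,0,0,0,0,0,-5,0,0,0,0,0,0,-4,0,0,0,0,0,0,-4,0,0,0,0,0,0,0,0,0,0,0,0,0])

```text
time: 17.82
tcp_pos: [0.5244, 0.0017, -0.0005]
tcp_rot: [0.137, 0.991, -0.0, -0.001]
wrist_force: [-4.8, 1.7, 3.1]
gripper_width: 1.0
grip_force: 2.7
```

```bash
python3 -c "
from h import *
pose()"
```

```text
t 17.825 tcp in tray mm [-46.8 -22.7  -0.5] ydir-tray 90.25 F [-4.8  1.7  3.1] w 1.0
```

Emit:
carry_out(motion=[-3,0,0,0,0,0.2,0,-3,0,0,0,0,0,0,-3,0,0,0,0,0,0,-3,0,0,0,0,0,0,-3,0,0,0,0,0,0,-2,0,0,0,0,0,0,-1,0,0,0,0,0,0,0,0,0,0,0,0,0])

```text
time: 18.82
tcp_pos: [0.5398, -0.0028, -0.0006]
tcp_rot: [0.138, 0.99, -0.001, -0.003]
wrist_force: [-9.5, 3.2, 6.8]
gripper_width: 1.005
grip_force: 5.3
```

```bash
python3 -c "
from h import *
pose()"
```

```text
t 18.825 tcp in tray mm [-30.7 -22.7  -0.6] ydir-tray 90.09 F [-9.5  3.2  6.8] w 1.005
```

Emit:
carry_out(motion=[-1,0,0,0,0,0,0,-1,0,0,0,0,0,0,-1,0,0,0,0,0,0,0,0,0,0,0,0,0])

```text
time: 19.32
tcp_pos: [0.5409, -0.0032, -0.0007]
tcp_rot: [0.138, 0.99, -0.001, -0.004]
wrist_force: [-14.4, 6.2, 10.0]
gripper_width: 1.003
grip_force: 7.7
```

Emit:
carry_out(motion=[-1,0,0,0,0,0,0,0,0,0,0,0,0,0])

```text
time: 19.58
tcp_pos: [0.542, -0.0035, -0.0007]
tcp_rot: [0.138, 0.99, -0.001, -0.004]
wrist_force: [-14.3, 5.9, 10.1]
gripper_width: 0.999
grip_force: 7.6
```

```bash
python3 -c "
from h import *
pose()"
```

```text
t 19.575 tcp in tray mm [-28.5 -22.8  -0.7] ydir-tray 90.12 F [-14.3   5.9  10.1] w 0.999
```

Emit:
carry_out(motion=[-1,0,0,0,0,0,0,-1,0,0,0,0,0,0,0,0,0,0,0,0,0])

```text
time: 19.95
tcp_pos: [0.543, -0.0038, -0.0007]
tcp_rot: [0.138, 0.99, -0.001, -0.005]
wrist_force: [-15.4, 6.4, 11.5]
gripper_width: 0.996
grip_force: 8.8
```

Emit:
carry_out(motion=[-1,0,0,0,0,0,0,0,0,0,0,0,0,0])

```text
time: 20.2
tcp_pos: [0.543, -0.0039, -0.0007]
tcp_rot: [0.138, 0.99, -0.001, -0.006]
wrist_force: [-19.6, 6.8, 13.7]
gripper_width: 1.005
grip_force: 10.1
```

Run:
```python
from h import *
pose()
for c in("scene","side"):
    im,d,W,p=snap(c); Q=tray(W)*1000
    im2=cv2.resize(im[180:310,190:400] if c=="side" else im[225:325,250:410],None,fx=4 if c=="scene" else 3.6,fy=4 if c=="scene" else 3.6)
    cv2.imwrite(f"pics/x1{c}.png",im2[:,:,::-1])
    # gap between pile top and x fence along y' : pile-top points (z~42, bright)
    m=(abs(Q[...,2]-42)<5)&(im.mean(2)>100)&(abs(Q[...,0])<60)&(abs(Q[...,1]+20)<95)
    for y in(-80,-50,-20,10,40): 
        k=m&(abs(Q[...,1]-y)<8); print(c,y,k.sum(),np.percentile(Q[k][:,0],[2,98]).round(1) if k.sum()>5 else None)
    print("y-range",np.percentile(Q[m][:,1],[1,99]).round(1) if m.sum() else None)
```

```text
t 20.2 tcp in tray mm [-27.3 -22.9  -0.7] ydir-tray 90.15 F [-19.6   6.8  13.7] w 1.005
scene -80 78 [ 1.  43.1]
scene -50 0 None
scene -20 0 None
scene 10 0 None
scene 40 23 [-1.1 20. ]
y-range [-96.5  54.1]
side -80 1 None
side -50 0 None
side -20 0 None
side 10 0 None
side 40 21 [ 0.7 24.5]
y-range [-74.6  53.9]
```

Run:
```python
from h import *
s=plan(558.2,-111.4,90,-16,10,205,[515,4,75,74.1])
```

```text
[-7.5, -10, -1.5, 0, 0, 9, 205, -9, -8.5, -1.5, 0, 0, 9, 205, -10, -7, -1.5, 0, 0, 9, 205, -11, -5.5, -1.5, 0, 0, 9, 205, -11.5, -4, -1.5, 0, 0, 9, 205, -12, -2, -1.5, 0, 0, 9, 205, -12.5, 0, -1.5, 0, 0, 9, 205, -12, 2, -1.5, 0, 0, 9, 205, -12, 4, -1.5, 0, 0, 9, 205, -11, 5.5, -1.5, 0, 0, 9.1, 205]
ends [557.9, -111.6, 90.0] -16.0
```

Emit:
carry_out(motion=[10,0,0,0,0,0,0,20,0,0,0,0,0,0,3,0,-35,0,0,0,0,0,0,-40,0,0,0,0,-7.5,-10,-1.5,0,0,9,205,-9,-8.5,-1.5,0,0,9,205,-10,-7,-1.5,0,0,9,205,-11,-5.5,-1.5,0,0,9,205,-11.5,-4,-1.5,0,0,9,205,-12,-2,-1.5,0,0,9,205,-12.5,0,-1.5,0,0,9,205,-12,2,-1.5,0,0,9,205,-12,4,-1.5,0,0,9,205,-11,5.5,-1.5,0,0,9.1,205,0,0,0,0,0,0,205])

```text
time: 22.18
tcp_pos: [0.5618, -0.1125, 0.0897]
tcp_rot: [0.799, 0.601, 0.0, 0.001]
wrist_force: [-0.2, -0.4, -0.5]
gripper_width: 0.197
grip_force: 0.0
```

```bash
cat > look.py <<'E'
import sys
from h import *
pose(); im,d,W,p=snap("wrist",sys.argv[1]); Q=tray(W)*1000
m=(abs(Q[...,2]-42)<4)&(im.mean(2)<75)&(abs(Q[...,0])<70)&(abs(Q[...,1])<110)
for y in(-60,-30,0,30,60): 
    k=m&(abs(Q[...,1]-y)<6)&(Q[...,0]>35); print("fence inner x at y",y,np.percentile(Q[k][:,0],[3,97]).round(1) if k.sum()>20 else None)
for x in(-30,0,25): 
    k=m&(abs(Q[...,0]-x)<6)&(Q[...,1]>75); print("fence inner y at x",x,np.percentile(Q[k][:,1],[3,97]).round(1) if k.sum()>20 else None)
m=(abs(Q[...,2]-42)<3)&(im.mean(2)>85)&(abs(Q[...,0])<60)&(abs(Q[...,1])<115)
for y in(-80,-50,-20,10,40): 
    k=m&(abs(Q[...,1]-y)<6); print("top x at y",y,np.percentile(Q[k][:,0],[1,99]).round(1) if k.sum()>20 else None)
for x in(-5,15,35):
    k=m&(abs(Q[...,0]-x)<6); print("top y at x",x,np.percentile(Q[k][:,1],[1,99]).round(1) if k.sum()>20 else None)
E
python3 look.py w5
```

```text
t 22.175 tcp in tray mm [  20.6 -122.2   89.7] ydir-tray -0.07 F [-0.2 -0.4 -0.5] w 0.197
fence inner x at y -60 [46.6 57.8]
fence inner x at y -30 [46.4 57.6]
fence inner x at y 0 [46.3 57.7]
fence inner x at y 30 None
fence inner x at y 60 None
fence inner y at x -30 None
fence inner y at x 0 None
fence inner y at x 25 None
top x at y -80 [-12.9  50.3]
top x at y -50 [-13.3  45.2]
top x at y -20 [-13.6  45.1]
top x at y 10 [-13.7  44.8]
top x at y 40 None
top y at x -5 [-95.   22.3]
top y at x 15 [-94.5  21.4]
top y at x 35 [-94.6  21.6]
```

View pics/w5.png

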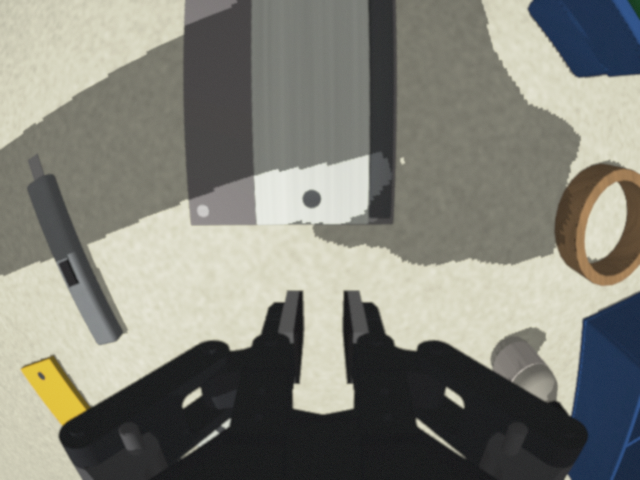

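The pile now sits flush on the x fence: the top plate edge and the fence meet at column 370, and the hole mark is at (311,199). Next is the push toward the y fence from the open side.

Emit:
carry_out(motion=[0,-2,35,0,0,0,205,0,-2,32,0,0,0,205,0,0,10,0,0,0,205,0,0,0,0,0,0,205,6,0,0,0,0,0,205,5,0,0,0,0,0,205,4,0,0,0,0,0,205,4,0,0,0,0,0,205,4,0,0,0,0,0,205,4,0,0,0,0,0,205,0,0,0,0,0,0,205])

```text
time: 23.6
tcp_pos: [0.5647, -0.0855, 0.0131]
tcp_rot: [0.799, 0.601, -0.0, 0.001]
wrist_force: [-1.5, -5.1, 3.7]
gripper_width: 0.193
grip_force: 2.7
```

```bash
python3 -c "
from h import *
pose()"
```

```text
t 23.6 tcp in tray mm [ 16.  -95.4  13.1] ydir-tray -0.08 F [-1.5 -5.1  3.7] w 0.193
```

Emit:
carry_out(motion=[3,0,0,0,0,0,205,3,0,0,0,0,0,205,3,0,0,0,0,0,205,3,0,0,0,0,0,205,3,0,0,0,0,0,205,1,0,0,0,0,0,205,0,0,0,0,0,0,205])

```text
time: 24.48
tcp_pos: [0.5689, -0.0706, 0.0131]
tcp_rot: [0.799, 0.601, -0.0, 0.001]
wrist_force: [-2.1, -5.4, 3.9]
gripper_width: 0.197
grip_force: 3.4
```

Emit:
carry_out(motion=[1,0,0,0,0,0,205,1,0,0,0,0,0,205,0,0,0,0,0,0,205])

```text
time: 24.85
tcp_pos: [0.5694, -0.069, 0.0131]
tcp_rot: [0.799, 0.601, -0.0, 0.001]
wrist_force: [-1.7, -7.6, 4.1]
gripper_width: 0.199
grip_force: 3.9
```

```bash
python3 -c "
from h import *
pose()"
```

```text
t 24.85 tcp in tray mm [ 16.  -78.3  13.1] ydir-tray -0.13 F [-1.7 -7.6  4.1] w 0.199
```

Emit:
carry_out(motion=[1,0,0,0,0,0,205,1,0,0,0,0,0,205,0,0,0,0,0,0,205])

```text
time: 25.22
tcp_pos: [0.5697, -0.0676, 0.0131]
tcp_rot: [0.799, 0.601, -0.001, 0.001]
wrist_force: [-2.8, -10.0, 4.6]
gripper_width: 0.2
grip_force: 4.8
```

Emit:
carry_out(motion=[1,0,0,0,0,0,205,1,0,0,0,0,0,205,0,0,0,0,0,0,205])

```text
time: 25.6
tcp_pos: [0.5698, -0.0674, 0.0131]
tcp_rot: [0.8, 0.6, -0.001, 0.002]
wrist_force: [-5.2, -14.2, 5.7]
gripper_width: 0.197
grip_force: 7.4
```

Emit:
carry_out(motion=[1,0,0,0,0,0,205,0,0,0,0,0,0,205])

```text
time: 25.85
tcp_pos: [0.5698, -0.0674, 0.0131]
tcp_rot: [0.8, 0.6, -0.002, 0.002]
wrist_force: [-5.0, -15.4, 5.4]
gripper_width: 0.195
grip_force: 8.9
```

```bash
python3 -c "
from h import *
pose()"
```

```text
t 25.85 tcp in tray mm [ 15.9 -76.6  13.1] ydir-tray -0.3 F [ -5.  -15.4   5.4] w 0.195
```

Emit:
carry_out(motion=[2,0,0,0,0,0.2,205,2,0,0,0,0,0,205,0,0,0,0,0,0,205])

```text
time: 26.22
tcp_pos: [0.5697, -0.0673, 0.0132]
tcp_rot: [0.802, 0.597, -0.003, 0.003]
wrist_force: [-8.8, -28.4, 7.4]
gripper_width: 0.201
grip_force: 14.8
```

Emit:
carry_out(motion=[-12,0,0,0,0,0,205,-18,0,0,0,0,0,205,-10,0,-30,0,0,0,205,0,0,-45,0,0,0,205,20,0,-30,0,0,0,205,20,0,-20,0,0,0,205,0,0,0,0,0,0,205])

```text
time: 27.1
tcp_pos: [0.5733, -0.0568, 0.1387]
tcp_rot: [0.799, 0.601, 0.002, 0.001]
wrist_force: [-0.5, -0.4, -0.2]
gripper_width: 0.195
grip_force: 0.0
```

```bash
python3 look.py w6
```

```text
t 27.1 tcp in tray mm [ 16.4 -65.4 138.7] ydir-tray -0.06 F [-0.5 -0.4 -0.2] w 0.195
fence inner x at y -60 [46.5 58.2]
fence inner x at y -30 [46.5 57.7]
fence inner x at y 0 [46.1 57.7]
fence inner x at y 30 [46.4 57.9]
fence inner x at y 60 [46.3 57.8]
fence inner y at x -30 [84.8 94.8]
fence inner y at x 0 [85.3 95.5]
fence inner y at x 25 [85.7 95.6]
top x at y -80 [47.1 57.9]
top x at y -50 [-13.7  45. ]
top x at y -20 [-14.1  44.9]
top x at y 10 [-13.8  45. ]
top x at y 40 [-13.9  44.5]
top y at x -5 [-63.2  84.3]
top y at x 15 [-63.2  83.1]
top y at x 35 [-63.4  83.5]
```

View pics/w6.png

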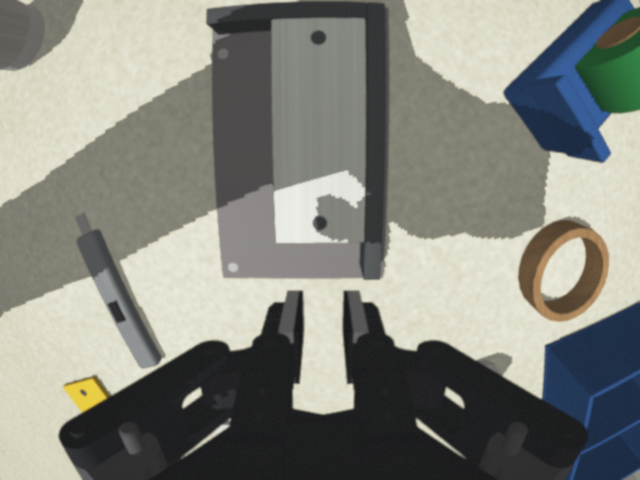

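Top view: the top plate is flush with both fences at (365,130) and (318,18), and nothing protrudes on the open sides. I re-tap x and then y to settle the lower plates.

Run:
```python
from h import *
s=plan(505.7,39,60,74,10,0)
```

```text
[7.5, -9, 8, 0, 0, -9, 0, 9, -8, 7.5, 0, 0, -9, 0, 10, -6.5, 8, 0, 0, -9, 0, 10.5, -4.5, 7.5, 0, 0, -9, 0, 11.5, -3, 8, 0, 0, -9, 0, 11.5, -1, 7.5, 0, 0, -9, 0, 12, 0.5, 8, 0, 0, -9, 0, 11.5, 2.5, 7.5, 0, 0, -9, 0, 11, 4, 8, 0, 0, -9.1, 0, 10, 6, 7.5, 0, 0, -9, 0]
ends [505.6, 38.9, 60.1] 73.97
```

Emit:
carry_out(motion=[7.5,-9,8,0,0,-9,0,9,-8,7.5,0,0,-9,0,10,-6.5,8,0,0,-9,0,10.5,-4.5,7.5,0,0,-9,0,11.5,-3,8,0,0,-9,0,11.5,-1,7.5,0,0,-9,0,12,0.5,8,0,0,-9,0,11.5,2.5,7.5,0,0,-9,0,11,4,8,0,0,-9.1,0,10,6,7.5,0,0,-9,0,0,0,20,0,0,0,0,0,0,30,0,0,0,0,0,0,10.5,0,0,0,0,0,0,0,0,0,0,0,-15,0,0,0,0,0,0,-15,0,0,0,0,0,0,-8,0,0,0,0,0,0,-4,0,0,0,0,0,0,0,0,0,0,0,0,0])

```text
time: 29.52
tcp_pos: [0.546, 0.0268, -0.0006]
tcp_rot: [0.14, 0.99, 0.0, 0.0]
wrist_force: [-0.1, 0.3, -0.5]
gripper_width: 0.999
grip_force: 0.0
```

```bash
python3 -c "
from h import *
pose()"
```

```text
t 29.525 tcp in tray mm [-33.    7.4  -0.6] ydir-tray 89.85 F [-0.1  0.3 -0.5] w 0.999
```

Emit:
carry_out(motion=[-2,0,0,0,0,-0.2,0,-2,0,0,0,0,0,0,-2,0,0,0,0,0,0,0,0,0,0,0,0,0])

```text
time: 30.02
tcp_pos: [0.5514, 0.0253, -0.0008]
tcp_rot: [0.139, 0.99, -0.0, -0.0]
wrist_force: [-1.5, 0.3, -0.2]
gripper_width: 1.002
grip_force: 0.5
```

Emit:
carry_out(motion=[-1.5,0,0,0,0,0,0,-1.5,0,0,0,0,0,0,0,0,0,0,0,0,0])

```text
time: 30.4
tcp_pos: [0.5515, 0.0251, -0.0009]
tcp_rot: [0.138, 0.99, -0.0, -0.003]
wrist_force: [-8.4, 3.8, 5.8]
gripper_width: 0.996
grip_force: 4.7
```

```bash
python3 -c "
from h import *
pose()"
```

```text
t 30.4 tcp in tray mm [-27.2   7.3  -0.9] ydir-tray 90.12 F [-8.4  3.8  5.8] w 0.996
```

Emit:
carry_out(motion=[-2,0,0,0,0,0,0,-2,0,0,0,0,0,0,-1,0,0,0,0,0,0,0,0,0,0,0,0,0])

```text
time: 30.9
tcp_pos: [0.5519, 0.0248, -0.0011]
tcp_rot: [0.137, 0.99, -0.001, -0.006]
wrist_force: [-19.7, 8.5, 13.5]
gripper_width: 0.998
grip_force: 11.0
```

Run:
```python
from h import *
pose(); s=plan(564.5,-112,60,-16,10,205,[518,34.5,60,74.1])
```

```text
t 30.9 tcp in tray mm [-26.7   7.1  -1.1] ydir-tray 90.21 F [-19.7   8.5  13.5] w 0.998
[-8.5, -13, 0, 0, 0, 9, 205, -10.5, -11.5, 0, 0, 0, 9, 205, -12, -9.5, 0, 0, 0, 9, 205, -13.5, -7.5, 0, 0, 0, 9, 205, -14.5, -5.5, 0, 0, 0, 9, 205, -15, -3, 0, 0, 0, 9, 205, -15, -0.5, 0, 0, 0, 9, 205, -15.5, 1.5, 0, 0, 0, 9, 205, -14.5, 4, 0, 0, 0, 9, 205, -14, 6.5, 0, 0, 0, 9.1, 205]
ends [564.5, -112.0, 60.0] -16.0
```

Emit:
carry_out(motion=[15,0,0,0,0,0,0,25,0,0,0,0,0,0,0,0,-40,0,0,0,0,0,0,-45,0,0,0,0,-8.5,-13,0,0,0,9,205,-10.5,-11.5,0,0,0,9,205,-12,-9.5,0,0,0,9,205,-13.5,-7.5,0,0,0,9,205,-14.5,-5.5,0,0,0,9,205,-15,-3,0,0,0,9,205,-15,-0.5,0,0,0,9,205,-15.5,1.5,0,0,0,9,205,-14.5,4,0,0,0,9,205,-14,0.5,0,0,0,9.1,205,0,0,0,0,0,0,205])

```text
time: 32.78
tcp_pos: [0.5614, -0.113, 0.0844]
tcp_rot: [0.799, 0.601, -0.0, 0.001]
wrist_force: [0.1, 0.5, -0.2]
gripper_width: 0.198
grip_force: 0.0
```

```bash
python3 -c "
from h import *
pose()"
```

```text
t 32.775 tcp in tray mm [  20.4 -122.8   84.4] ydir-tray -0.08 F [ 0.1  0.5 -0.2] w 0.198
```

Same approach as before, straight to near contact at y' = -80, then a tap.

Emit:
carry_out(motion=[0,-2,35,0,0,0,205,0,-2,30,0,0,0,205,0,0,6.5,0,0,0,205,0,0,0,0,0,0,205,15,0,0,0,0,0,205,15,0,0,0,0,0,205,8,0,0,0,0,0,205,3,0,0,0,0,0,205,2,0,0,0,0,0,205,2,0,0,0,0,0,205,0,0,0,0,0,0,205])

```text
time: 34.15
tcp_pos: [0.5698, -0.0677, 0.0128]
tcp_rot: [0.799, 0.601, -0.0, 0.0]
wrist_force: [0.4, -0.2, -0.0]
gripper_width: 0.194
grip_force: 0.0
```

Emit:
carry_out(motion=[2,0,0,0,0,0,205,2,0,0,0,0,0,205,1,0,0,0,0,0,205,0,0,0,0,0,0,205])

```text
time: 34.65
tcp_pos: [0.5698, -0.0673, 0.0128]
tcp_rot: [0.8, 0.6, -0.002, 0.001]
wrist_force: [-4.8, -13.5, 1.6]
gripper_width: 0.195
grip_force: 7.2
```

```bash
python3 -c "
from h import *
pose()"
```

```text
t 34.65 tcp in tray mm [ 15.9 -76.5  12.8] ydir-tray -0.29 F [ -4.8 -13.5   1.6] w 0.195
```

Emit:
carry_out(motion=[-15,0,0,0,0,0,205,-25,0,0,0,0,0,205,-10,-20,-40,0,0,0,205,-10,-40,-45,0,0,0,205,0,-40,-30,0,0,0,205,0,0,0,0,0,0,205,0,0,0,0,0,0,205])

```text
time: 35.52
tcp_pos: [0.4596, -0.0927, 0.128]
tcp_rot: [0.799, 0.602, 0.001, 0.001]
wrist_force: [0.3, 0.9, -0.3]
gripper_width: 0.193
grip_force: 0.0
```

```bash
python3 look.py w7
python3 - <<'E'
from h import *
pose(); im,d,W,p=snap("wrist"); Q=tray(W)*1000
inb=(Q[...,0]>-30)&(Q[...,0]<46)&(Q[...,1]>-80)&(Q[...,1]<86)&(im.mean(2)>40)
for z in range(12,42,4):
    m=inb&(abs(Q[...,2]-z)<2)
    s=[]
    for y in(-50,-20,10,40,70):
        k=m&(abs(Q[...,1]-y)<12)&(Q[...,0]<5); s.append((int(k.sum()),float(np.median(Q[k][:,0]).round(1))) if k.sum()>3 else None)
    k=m&(Q[...,1]<-50)&(Q[...,0]>-8); print(z,"x edge",s,"y edge",k.sum(),np.median(Q[k][:,1]).round(1) if k.sum()>3 else None)
cv2.imwrite("pics/w7c.png",cv2.resize(im[0:300,250:610],(720,600))[:,:,::-1])
for c in("scene","side"):
    im,d,W,p=snap(c,c+"9")
    for l in("short_plate","glue_bottle","small_can"):
        for q in cams.outline_of(c,l)[:2]: print(c,l,q["point"],np.nanmedian(W[q["pixels"]],0).round(3))
E
```

```text
t 35.525 tcp in tray mm [ -83.1 -131.3  128. ] ydir-tray -0.02 F [ 0.3  0.9 -0.3] w 0.193
fence inner x at y -60 [46.7 56.8]
fence inner x at y -30 [46.6 56.4]
fence inner x at y 0 [46.4 56.1]
fence inner x at y 30 [46.2 51.9]
fence inner x at y 60 None
fence inner y at x -30 None
fence inner y at x 0 None
fence inner y at x 25 None
top x at y -80 None
top x at y -50 [-13.8  45.6]
top x at y -20 [-13.9  56.8]
top x at y 10 [-13.8  57. ]
top x at y 40 [ 5.2 57.6]
top y at x -5 [-63.9  32.2]
top y at x 15 [-63.9  35.3]
top y at x 35 [-63.8  38.9]
t 35.575 tcp in tray mm [ -82.9 -131.3  127.5] ydir-tray -0.02 F [ 0.7  0.5 -0.5] w 0.193
12 x edge [(530, -21.0), (492, -21.5), (446, -21.9), (232, -21.3), None] y edge 852 -73.1
16 x edge [(70, -14.1), (74, -14.3), (70, -14.2), (28, -14.2), None] y edge 8 -70.6
20 x edge [(54, -13.7), (52, -13.9), (43, -14.0), (22, -14.1), None] y edge 6 -73.8
24 x edge [(59, -13.7), (59, -13.8), (67, -13.9), (28, -13.9), None] y edge 3 None
28 x edge [(50, -13.9), (56, -13.9), (48, -13.8), (14, -13.9), None] y edge 4 -70.0
32 x edge [(70, -13.9), (60, -13.9), (60, -13.8), (21, -13.9), None] y edge 7 -69.6
36 x edge [(49, -13.9), (59, -13.8), (52, -13.9), (10, -13.7), None] y edge 9 -71.9
40 x edge [(420, -6.7), (447, -7.1), (428, -6.5), (96, -5.8), None] y edge 524 -57.9
scene short_plate [239.4, 212.2] [ 0.428 -0.283  0.007]
scene glue_bottle [202.6, 273.1] [ 0.693 -0.237  0.045]
scene small_can [470.3, 292.5] [0.561 0.316 0.056]
side short_plate [364.2, 193.1] [ 0.424 -0.277  0.007]
side glue_bottle [267.4, 174.1] [ 0.676 -0.233  0.047]
side small_can [239.9, 344.6] [0.541 0.326 0.064]
```

View pics/w7c.png

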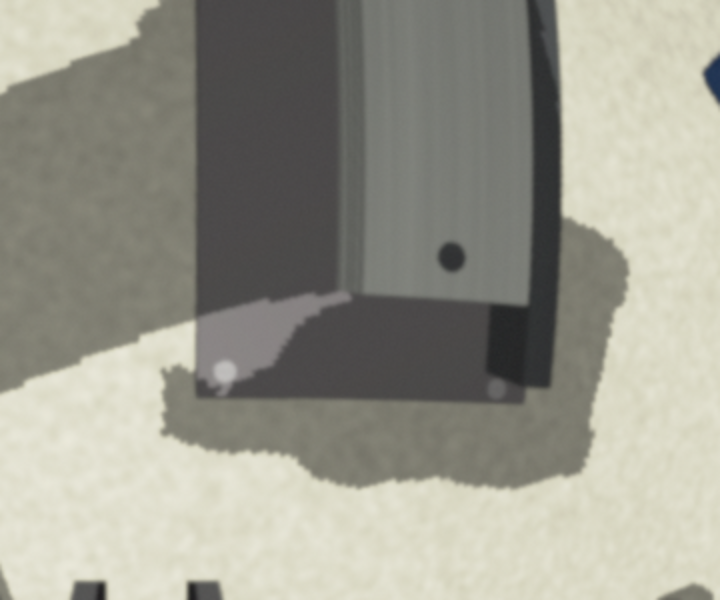

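The crop shows the side edges of all four plates coinciding along columns 338–362, with depth giving x' = -13.9 ± 0.3 mm at every layer. The end is square at row 300, the pile is against the fence, and the bystanders have not moved.

```bash
python3 -c "
from workcell import sign_off
print(sign_off())"
```

```text
the job is handed in; nothing more can be done
None
```

I added both loose long plates to the pile and tapped it into the corner. All four plates lie flat and flush against both fences, with their edges aligned to about 0.3 mm on the long side. The short plate, glue bottle and can checked unmoved, and I handed the job in at about 36 s.

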